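Slide the casserole under the spice bridge to the other hob ring

TASK

The low steel two-lug casserole stands on one marked ring of the black hob: slide it gently sideways, under the steel spice bridge, until it stands inside the other, empty ring. Do not lift or tip it off the hob at any time; the hand cannot pass the bridge, so push it in from one side, let go, and take the lug that comes out on the other side to draw it home. Leave the spice jars on the bridge and everything else where they stand, and let go at the end.

Things in the scene. Friction and masses are not known exactly. Their poses are not given: they have to be found in the camera images.
- hob: Fixed flat black two-zone hob, 240 (x) x 600 (y) x 12 mm thick, lying on the counter; origin at the centre of its underside, y along its length. Two white-outlined rings, 156 mm inner diameter, are centred on its top at y = +150 and -150 mm, x = 0. A steel bridge crosses it at y = 0.
- bridge_mid (a point): Middle of the underside of the fixed steel bridge, 98 mm above the counter, axes as the hob. The bridge's shelf runs along x, 50 mm wide in y (-25 to +25), 6 mm thick, with legs 8 mm thick at x = +-107 mm: clear opening 206 mm wide, 86 mm high above the hob. Jars on it reach 194 mm above the counter.
- pot: Loose open round steel casserole, 120 mm diameter, 62 mm high, wall 4 mm, 0.5 to 0.9 kg; origin at the centre of its underside, z up. Two flat lugs stick out along its +y and -y to 99 mm from its axis: 36 mm wide (x), 16 mm thick, mid-thickness 42 mm above the pot's underside; grip across the 36 mm, 80 mm from the axis. Starts on either ring, lugs roughly along the hob.
- free_place: Target: centre of the empty ring on the hob's top, where the pot must go; a 8 mm grey dot. Origin on the hob's top surface (12 mm above the counter).
- jar_a: Spice jar standing on the bridge, glass with steel cap, 40 mm diameter, 75 mm high; origin at the centre of its underside. Leave alone.
- jar_b: Spice jar standing on the bridge, glass with steel cap, 40 mm diameter, 90 mm high; origin at the centre of its underside. Leave alone.
- mill: Dark wooden pepper mill standing beyond the hob, 56 mm diameter, 150 mm high; origin at the centre of its underside. Leave alone.
- measuring_spoons: Fanned red plastic measuring spoon set lying flat off the right-hand end of the hob, about 120 mm long, 12 mm thick; origin near the middle of the handles, on the counter. Leave alone.
- bowl: Small white bowl beyond the hob, 110 mm diameter, 50 mm high; origin at the centre of its underside. Leave alone.
- wood_spoon: Wooden spoon lying beyond the hob, 220 mm long; origin near its middle, on the counter. Leave alone.

How it is judged (in metres and radians):
On the way:
1. the casserole is under the bridge, standing on the hob (y of pot in the frame of hob between -0.05 and 0.05 m and x of pot in the frame of hob between -0.06 and 0.06 m and z of pot in the frame of hob between 0 and 0.022 m), for 0.1 s.
At the end, for the whole second after the job is handed in: The casserole stands at rest and level (within 0.05 rad) on the hob, its centre within 20 mm of the centre of the ring that was empty at the start, and is released (horizontal distance between pot and free_place below 0.02 m and angle between pot's own z axis and vertical below 0.05 rad and z of pot in the frame of hob below 0.016 m and linear speed of pot below 0.01 m/s); the robot touches nothing.
It fails at once if the casserole is lifted more than 10 mm off the hob (z of pot in the frame of hob above 0.022 m).
It fails at once if the casserole is tipped more than 0.15 rad (angle between pot's own z axis and vertical above 0.15 rad).
It fails at once if the casserole is flung (faster than 0.6 m/s) (linear speed of pot above 0.6 m/s).
It fails at once if a spice jar is moved more than 30 mm, or the mill, measuring spoons, bowl or wooden spoon more than 40 mm (distance of any of jar_a, jar_b from where it was at the start of the episode above 0.03 m or distance of any of mill, measuring_spoons, bowl, wood_spoon from where it was at the start of the episode above 0.04 m).
It fails at once if a jar, the mill or the bowl is knocked over (angle between any of jar_a, jar_b, mill, bowl's own z axis and vertical above 0.4 rad).
It also fails if it takes over 54 s, if anything falls off the work surface, if the arm or the gripper's body presses on something with over 40 N, if the wrist force passes 120 N, or if a joint passes its speed limit or range.

ROBOT

A 6-joint arm with a two-finger parallel gripper is mounted at the origin on the work surface. World frame = base frame: x ahead of the robot, y to its left, z up, the work surface at z = 0. Lengths are in m, angles in degrees, forces in N, time in s.
With the tool pointing down it reaches from about 0.3 to 0.75 m from the base axis. Payload 8.5 kg.
Tool frame: the origin (TCP) lies midway between the tips of the shut fingers; the grasp point (between the pads) lies 19 mm behind it; z points along the fingers, y is the line along which they close (so a half turn about z gives the same grasp; the last joint's range is limited). The gripper opens to 85 mm and grips with 20 to 120 N. Pads are 22 mm wide; open, the fingers measure 114 mm over their backs; the gripper's body (76 mm by 85 mm) begins 54 mm behind the grasp point. The pads swing forward as they close: fully open they stand 13 mm farther back than shut.
Start: joints at [63.065, 21.807, 74.336, -0, 83.858, -12.336], TCP at [0.139, 0.532, 0.208] pointing down, gripper open.
Joint ranges: [-178.18, 178.18], [-50.72, 133.34], [12.68, 142.11], [-81.47, 261.47], [9.98, 163.14], [-165.26, 165.26]. Speed limits (degrees/s): [136.94, 136.94, 180, 180, 180, 180].

INTERFACE

Orientations are given as a 3x3 rotation matrix whose columns are the frame's x, y, z axes.
In Python, from rig import env gives the robot as it stands. The module is installed in compiled form; this text tells all that it offers.
- The arm moves only by the tool jog_arm, never from a script. Its argument "targets" is a list of rows, each a list of 6 numbers: the shift along the tool's x, y, z in cm, then the turn, a rotation vector about the tool's x, y, z in degrees. A call has 1 to 8 rows; each row is the pose to reach, as a shift and turn from the pose commanded when the call began, along the tool's axes at that moment; what a row does not reach only later rows make up. A row lasts 1/12 s, in which the tool goes at most 41.7 mm and 7.16 degrees, less where a joint would pass 70% of its speed; a pose out of reach is approached as far as the arm can. A call with a gripper value outside its range is refused whole. "hand" is the opening, from 0 (shut) to 1 (fully open), set as the call begins (left out, the last holds). The fingers move at their own pace and stop on an object; "newtons" is the grip in N (left out, the last holds). Time passes only in rows, so rows that repeat a pose let the fingers close. It gives the time, the measured TCP pose, the force, the opening and the grip force at its end, in the units of the state.
- env.observe(): the state, without advancing time (a new reading comes with each control period).
- env.get_image(name): name is "scene" or "top"; returns a dict with "frame" (384x512x3 uint8, red, green, blue), "depth" (384x512 float32, m along the optical axis (not along the pixel's ray), 0 where there is no reading), "fovy" (degrees; the focal length in pixels is half the picture's height over the tangent of half this angle, whatever the lens; pixels are square), "cx", "cy" (the principal point, pixels), "cam_to_world" (4x4, takes a point from camera to world coordinates). Camera axes: x right, y down, z forward; pixel columns grow to the right and rows downward; lengths in m; the calibration is good to about 2 mm. A picture is of the moment at which its call begins.
- env.close_job(): hands the job in; it is judged then, once.
Trained networks look in the newest picture that a camera, given by its name, has taken for a name from the list of things; names that differ only in an ending like _2 or _b are one class to them, and where a whole thing is asked for, a point or a joint stands for the part that bears it (a point fixed in the world has none). Each returns a list of dicts, best first, with "score" (0 to 1); they miss things now and then, are a little off and sometimes report something else, mostly with a low value. They report only what shows in the picture. A call takes as long as a camera call.
- env.regions_of(camera, target): "pixels" (384x512 bool, what is visible of it) and "point" ([row, column] in pixels, amid what is visible of it).
The state is a dict: "time_s": time; "q": joint angles; "qvel": joint speeds; "joint_efforts": joint torques, N m; "position": TCP position; "tool_rot": TCP orientation; "ft_force": force on the tool from outside, world axes, zero at the start; "wrist_torque": the same for the moment, N m; "grip_width": finger opening in m; "gripper_force": force on a finger pad.
Only numpy, scipy, OpenCV 4.12 (cv2) and the standard library are available. Lean on these libraries where they do the work, as an engineer would, in place of code of your own. Each camera call takes 0.05 s, during which the arm holds its last target. There are 200 camera calls.

## Working session

There is one attempt and no reset: what is moved stays moved. The work goes in short steps, Python scripts to look and compute and a tool call to move; the robot and the scene stay as the last step left them, time stands still between calls to the robot, and variables do not carry over. Pictures are saved under pics/ and viewed, at most 10 in all, crops included, and the job is handed in when it is done.

Besides the shell and the picture viewer there is one more tool, called after ">>>" by a JSON object that holds its "op" and its "data". jog_arm: Moves the arm, as the interface text tells. Its arguments: {"type":"object","properties":{"targets":{"type":"array","items":{"type":"array","items":{"type":"number"}}},"hand":{"type":"number"},"newtons":{"type":"number"}},"required":["targets"]}

```bash
mkdir -p pics
cat > h.py <<'E'
import numpy as np, cv2
from rig import env
def cloud(im):
    d=im["depth"];H,W=d.shape;f=H/2/np.tan(np.radians(im["fovy"])/2)
    v,u=np.mgrid[:H,:W];P=np.stack([(u-im["cx"])*d/f,(v-im["cy"])*d/f,d],-1)
    M=np.array(im["cam_to_world"]);P=P@M[:3,:3].T+M[:3,3];P[d==0]=np.nan
    return P
def save(im,n): cv2.imwrite(f"pics/{n}.png",im["frame"][...,::-1])
E
python3 - <<'E'
from h import *
np.set_printoptions(precision=4,suppress=True)
o=env.observe();print(o["time_s"],o["position"],o["tool_rot"],o["grip_width"])
ims={}
for c in("top","scene"):
    im=env.get_image(c);ims[c]=im;P=cloud(im)
    for t in("pot","hob","bridge_mid","free_place","jar_a","mill","measuring_spoons","bowl","wood_spoon"):
        for r in env.regions_of(c,t)[:2]:
            m=r["pixels"];Q=P[m];Q=Q[~np.isnan(Q[:,0])]
            if len(Q): print(c,t,round(r["score"],2),np.round(r["point"]),m.sum(),"med",np.median(Q,0),"lo",np.percentile(Q,2,0),"hi",np.percentile(Q,98,0))
a=np.hstack([ims["top"]["frame"],ims["scene"]["frame"]])
cv2.imwrite("pics/a.png",cv2.resize(a,(800,300),interpolation=cv2.INTER_AREA)[...,::-1])
E
```

```text
0.0 [0.1385 0.532  0.2074] [[-0.9677  0.252  -0.0006]
 [ 0.252   0.9677 -0.0013]
 [ 0.0003 -0.0014 -1.    ]] 0.08523541971047384
top pot 0.81 [241. 202.] 3059 med [0.5383 0.1022 0.0195] lo [0.4837 0.0088 0.0128] hi [0.5919 0.1841 0.0748]
top hob 0.95 [239. 283.] 22144 med [ 0.5497 -0.0922  0.0121] lo [ 0.4238 -0.3404  0.0085] hi [0.6806 0.2349 0.1047]
top bridge_mid 0.67 [233. 281.] 22018 med [ 0.5499 -0.0933  0.0121] lo [ 0.4239 -0.3398  0.0086] hi [0.6806 0.2348 0.1047]
top jar_a 0.65 [200. 262.] 386 med [ 0.6055 -0.0434  0.1929] lo [ 0.5936 -0.0601  0.1191] hi [ 0.628  -0.0269  0.196 ]
top jar_a 0.52 [265. 267.] 294 med [ 0.4796 -0.0584  0.1786] lo [ 0.4627 -0.0748  0.1497] hi [ 0.496  -0.0428  0.1811]
top mill 0.97 [150. 244.] 668 med [0.7302 0.0096 0.1039] lo [ 0.7182 -0.0122  0.0026] hi [0.7593 0.0359 0.1484]
top measuring_spoons 0.94 [200. 416.] 777 med [ 0.6538 -0.4151  0.0065] lo [ 0.5838 -0.4478 -0.0001] hi [ 0.6919 -0.3894  0.014 ]
top bowl 0.96 [151. 321.] 1605 med [ 0.7677 -0.1766  0.0215] lo [ 0.7099 -0.2216  0.001 ] hi [ 0.8093 -0.1237  0.051 ]
top wood_spoon 0.6 [170.
[... 722 characters left out ...]
ed [ 0.4928 -0.0554  0.1542] lo [ 0.3569 -0.1354  0.001 ] hi [ 0.501  -0.0406  0.1802]
scene mill 0.77 [250. 252.] 951 med [0.7606 0.0221 0.0991] lo [ 0.7325 -0.008   0.005 ] hi [0.7723 0.0377 0.1478]
scene measuring_spoons 0.55 [146. 135.] 556 med [ 0.6583 -0.4158  0.0068] lo [ 0.5849 -0.4506 -0.0004] hi [ 0.6953 -0.3901  0.0135]
scene bowl 0.69 [211. 178.] 1708 med [ 0.7492 -0.1844  0.0233] lo [ 0.7081 -0.2217  0.0022] hi [ 0.8065 -0.1238  0.051 ]
scene wood_spoon 0.73 [127. 289.] 501 med [ 0.4938 -0.0548  0.1528] lo [ 0.4693 -0.075   0.1076] hi [ 0.501  -0.0406  0.1801]
scene wood_spoon 0.72 [291. 353.] 1116 med [0.6985 0.2332 0.0123] lo [ 0.6705  0.0989 -0.001 ] hi [0.7141 0.3064 0.0206]
```

View pics/a.png

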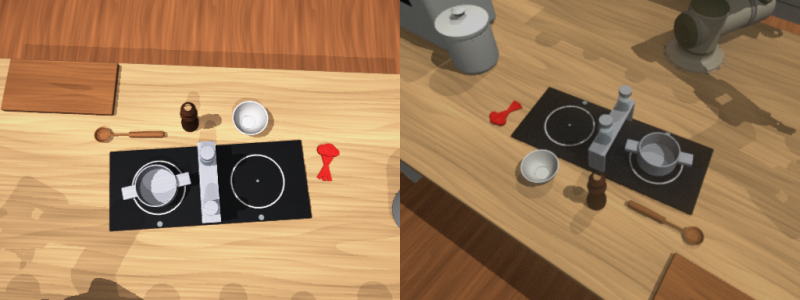

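```bash
cat >> h.py <<'E'
from scipy.optimize import least_squares
def fitc(X):
    # centre of circle through rim pts
    r=least_squares(lambda p:np.hypot(X[:,0]-p[0],X[:,1]-p[1])-0.058,X.mean(0),loss="soft_l1",f_scale=0.002).x
    return r
def hob(P):
    m=(abs(P[...,2]-0.012)<0.003)&(P[...,0]>0.38)&(P[...,0]<0.72)&(abs(P[...,1]+0.06)<0.36)
    return P[m][:,:2]
def pot(P,lim=(-0.4,0.35)):
    m=(abs(P[...,2]-0.074)<0.004)&(P[...,0]>0.42)&(P[...,0]<0.68)&(P[...,1]>lim[0])&(P[...,1]<lim[1])
    c=fitc(P[m][:,:2])
    m=(abs(P[...,2]-0.062)<0.004)&(np.hypot(P[...,0]-c[0],P[...,1]-c[1])<0.105)&(np.hypot(P[...,0]-c[0],P[...,1]-c[1])>0.07)
    return c,P[m]
E
python3 - <<'E'
from h import *
np.set_printoptions(precision=4,suppress=True)
for c in("top","scene"):
    im=env.get_image(c);P=cloud(im)
    X=hob(P).astype(np.float32);r=cv2.minAreaRect(X*1000);print(c,"hob",r)
    p,L=pot(P);print("pot",p,"lugs",len(L))
    for s in(1,-1):
        l=L[(L[:,1]-p[1])*s>0]
        if len(l): print(s,np.median(l,0),l.min(0),l.max(0))
    m=(abs(P[...,2]-0.104)<0.003)&(P[...,0]>0.4)&(P[...,0]<0.7)&(abs(P[...,1]+0.05)<0.06)
    print("bridge",cv2.minAreaRect((P[m][:,:2]*1000).astype(np.float32)))
    g=im["frame"].astype(int); w=(g.min(-1)>120)&(abs(P[...,2]-0.012)<0.004)&(P[...,1]<-0.09)&(P[...,1]>-0.33)&(P[...,0]>0.44)&(P[...,0]<0.67)
    Y=P[w][:,:2]; q=least_squares(lambda p:np.hypot(Y[:,0]-p[0],Y[:,1]-p[1])-p[2],[Y[:,0].mean(),Y[:,1].mean(),.08],loss="soft_l1",f_scale=0.002).x
    print("ring",len(Y),q)
E
```

```text
top hob ((562.5945434570312, -61.16162109375), (313.1776428222656, 719.4026489257812), 0.4502134621143341)
pot [0.5368 0.0961] lugs 416
1 [0.5131 0.1764 0.0618] [0.4941 0.157  0.0581] [0.5349 0.194  0.0657]
-1 [0.5599 0.0156 0.0617] [ 0.5391 -0.002   0.0582] [0.5802 0.0352 0.0653]
bridge ((553.6787719726562, -52.667335510253906), (222.33204650878906, 49.926025390625), 6.293071746826172)
ring 421 [ 0.5693 -0.2013  0.0799]
scene hob ((554.6826782226562, -57.54156494140625), (720.4492797851562, 313.1817321777344), 88.87984466552734)
pot [0.539  0.0948] lugs 346
1 [0.5165 0.176  0.0616] [0.4955 0.1566 0.058 ] [0.5371 0.1943 0.0647]
-1 [0.5624 0.0146 0.0616] [ 0.5413 -0.0034  0.0581] [0.582  0.0321 0.0646]
bridge ((553.989013671875, -53.39765548706055), (224.28163146972656, 50.8095588684082), 6.380893707275391)
ring 118 [ 0.5702 -0.2028  0.08  ]
```

Top view (left half): the pot is in the left ring at pixel ~(158,185), the bridge with two jars is at ~(208,180), and the empty ring is at ~(258,180). The fits agree: hob yaw is 6.3°, the target is at (0.570, -0.202), the pot is at (0.538, 0.0955), and its yaw is 16.3°. I'll grip the outer (+y) lug with the hand tilted away from the bridge.

```bash
cat >> h.py <<'E'
from scipy.spatial.transform import Rotation as Ro
HC=np.array([0.5537,-0.053]);HY=6.3
def dirs(yaw): a=np.radians(yaw); return np.array([np.cos(a),np.sin(a),0]),np.array([-np.sin(a),np.cos(a),0])
def hobpt(x,y): ex,ey=dirs(HY); return HC+x*ex[:2]+y*ey[:2]
def inhob(p): ex,ey=dirs(HY); d=np.array(p)[:2]-HC; return np.array([d@ex[:2],d@ey[:2]])
def pose(c,yaw,side,up=0,r=0.085,tilt=12,out=0):
    ex,u=dirs(yaw);t=np.radians(tilt)*side
    z=-np.cos(t)*np.array([0,0,1])-np.sin(t)*u; R=np.stack([np.cross(ex,z),ex,z],1)
    G=np.array([*c,0.054+up])+side*(r+out)*u
    return G+0.019*z,R
def rel(p,R,p0=None,R0=None):
    o=env.observe()
    p0=np.array(o["position"]) if p0 is None else p0; R0=np.array(o["tool_rot"]) if R0 is None else R0
    return np.round(np.r_[R0.T@(p-p0)*100,np.degrees(Ro.from_matrix(R0.T@R).as_rotvec())],2).tolist()
E
python3 - <<'E'
from h import *
print(hobpt(0,-.15),inhob([.538,.0955]))
print(rel(*pose((.538,.0955),16.3,1,up=0.12)))
E
```

```text
[ 0.57016015 -0.20209414] [0.00069036 0.14932603]
[-45.49, -25.24, 5.26, 6.19, -10.91, 58.88]
```

>>> {"op": "jog_arm", "data": {"targets": [[-45.5,-25.2,5.3,6.2,-10.9,58.9],[-45.5,-25.2,5.3,6.2,-10.9,58.9],[-45.5,-25.2,5.3,6.2,-10.9,58.9],[-45.5,-25.2,5.3,6.2,-10.9,58.9],[-45.5,-25.2,5.3,6.2,-10.9,58.9],[-45.5,-25.2,5.3,6.2,-10.9,58.9],[-45.5,-25.2,5.3,6.2,-10.9,58.9],[-45.5,-25.2,5.3,6.2,-10.9,58.9]], "hand": 1, "newtons": 40}}

```text
time_s: 1.77
position: [0.38, 0.3021, 0.1743]
tool_rot: [[-0.317, 0.947, 0.06], [0.927, 0.322, -0.19], [-0.2, -0.004, -0.98]]
ft_force: [0.1, 1.4, 0.4]
grip_width: 0.0854
gripper_force: 0.0
```

Run:
```python
from h import *
print(rel(*pose((.538,.0955),16.3,1,up=0.12)),env.observe()["q"])
```

```text
[-15.85, 8.66, 5.12, 0.28, -0.48, 2.5] [ 31.02816423  19.57370859  84.77127067 -11.42671756  78.58112042
  14.75670986]
```

>>> {"op": "jog_arm", "data": {"targets": [[-15.85,8.66,5.12,0.28,-0.48,2.5],[-15.85,8.66,5.12,0.28,-0.48,2.5],[-15.85,8.66,5.12,0.28,-0.48,2.5],[-15.85,8.66,5.12,0.28,-0.48,2.5],[-15.85,8.66,5.12,0.28,-0.48,2.5],[-15.85,8.66,5.12,0.28,-0.48,2.5],[-15.85,8.66,5.12,0.28,-0.48,2.5]]}}

```text
time_s: 2.35
position: [0.5151, 0.1749, 0.1547]
tool_rot: [[-0.278, 0.959, 0.057], [0.938, 0.284, -0.199], [-0.207, -0.002, -0.978]]
ft_force: [-0.0, 1.2, 1.3]
grip_width: 0.0854
gripper_force: 0.0
```

Run:
```python
from h import *
print(rel(*pose((.538,.0955),16.3,1,up=0.12)),rel(*pose((.538,.0955),16.3,1)))
```

```text
[-0.17, -0.03, -0.04, -0.06, -0.07, 0.23] [2.31, -0.01, 11.7, -0.06, -0.07, 0.23]
```

>>> {"op": "jog_arm", "data": {"targets": [[0.6,0,3,0,0,0],[1.2,0,6,0,0,0],[1.8,0,9,0,0,0],[2.2,0,11,0,0,0],[2.3,0,11.7,0,0,0.2],[2.3,0,11.7,0,0,0.2]]}}

```text
time_s: 2.85
position: [0.5139, 0.1746, 0.0349]
tool_rot: [[-0.278, 0.959, 0.056], [0.938, 0.284, -0.199], [-0.207, -0.003, -0.978]]
ft_force: [0.3, -0.1, 0.1]
grip_width: 0.0855
gripper_force: 0.0
```

Run:
```python
from h import *
print(rel(*pose((.538,.0955),16.3,1)),env.observe()["ft_force"])
im=env.get_image("scene");save(im,"b");P=cloud(im)
cv2.imwrite("pics/b.png",cv2.resize(im["frame"][130:280,250:450],None,fx=3,fy=3)[...,::-1])
```

```text
[-0.17, 0.09, -0.02, -0.14, -0.07, 0.23] [ 0.30968248 -0.13503473  0.0635103 ]
```

View pics/b.png

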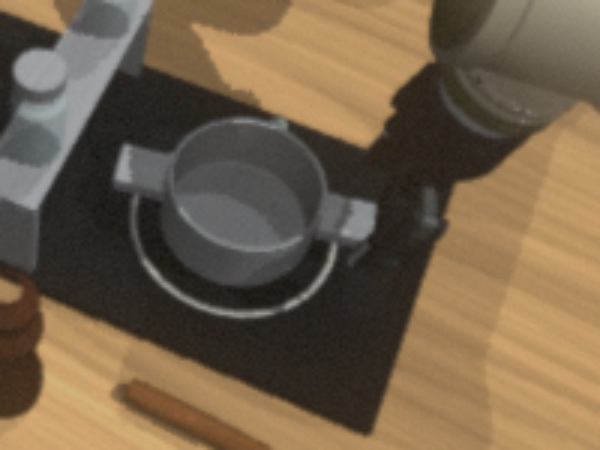

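The front fingertip shows at about (358,255), just beside the right-hand lug at (350,220), and the hand is outboard of it, which looks consistent with straddling. I'll close; the width should stop at about 36 mm.

>>> {"op": "jog_arm", "data": {"targets": [[0,0,0,0,0,0],[0,0,0,0,0,0],[0,0,0,0,0,0],[0,0,0,0,0,0],[0,0,0,0,0,0],[0,0,0,0,0,0],[0,0,0,0,0,0],[0,0,0,0,0,0]], "hand": 0, "newtons": 40}}

```text
time_s: 3.57
position: [0.5154, 0.1741, 0.0369]
tool_rot: [[-0.277, 0.959, 0.059], [0.938, 0.283, -0.198], [-0.207, 0.001, -0.978]]
ft_force: [-1.8, 1.1, 6.7]
grip_width: 0.0336
gripper_force: 39.1
```

Run:
```python
from h import *
o=env.observe();print(o["time_s"],o["grip_width"],o["gripper_force"],o["ft_force"])
P=cloud(env.get_image("scene"));c,L=pot(P,(0,.16));print(c,inhob(c))
L=L[L[:,1]<c[1]];print(np.median(L,0))
m=np.median(L,0)[:2];d=c-m;yaw=np.degrees(np.arctan2(-d[0],d[1]));print("yaw",yaw)
p0,R0=np.array(o["position"]),np.array(o["tool_rot"])
# drag: hold present hand-pot relation, rotate pot to hob yaw
Rw=lambda a:Ro.from_euler("z",a,degrees=True).as_matrix()
cc=np.array([*c,0]);end=hobpt(0,-.005)
n=16
for k in range(1,n+1):
    s=k/n; ci=np.array([*(c+s*(end-c)),0]); a=s*(HY-yaw)
    print(rel(ci+Rw(a)@(p0-cc),Rw(a)@R0,p0,R0))
```

```text
3.5667 0.03360459429778709 39.06568765640259 [-1.81269117  1.07169696  6.73029499]
[0.53863336 0.09566338] [0.00133782 0.14941893]
[0.56295818 0.01507352 0.06180849]
yaw 16.79564041371306
[-0.93, -0.08, 0.2, 0.14, -0.0, 0.64]
[-1.86, -0.17, 0.39, 0.27, -0.0, 1.28]
[-2.79, -0.25, 0.59, 0.41, -0.0, 1.93]
[-3.72, -0.34, 0.79, 0.54, -0.0, 2.57]
[-4.65, -0.42, 0.98, 0.68, -0.0, 3.21]
[-5.59, -0.51, 1.18, 0.82, -0.0, 3.85]
[-6.52, -0.59, 1.38, 0.95, -0.0, 4.49]
[-7.46, -0.68, 1.58, 1.09, -0.0, 5.13]
[-8.39, -0.76, 1.78, 1.22, -0.01, 5.78]
[-9.33, -0.85, 1.97, 1.36, -0.01, 6.42]
[-10.27, -0.93, 2.17, 1.49, -0.01, 7.06]
[-11.21, -1.02, 2.37, 1.63, -0.01, 7.7]
[-12.15, -1.1, 2.57, 1.77, -0.01, 8.34]
[-13.09, -1.19, 2.77, 1.9, -0.01, 8.98]
[-14.04, -1.27, 2.97, 2.04, -0.01, 9.63]
[-14.98, -1.36, 3.17, 2.17, -0.01, 10.27]
```

>>> {"op": "jog_arm", "data": {"targets": [[-0.9,-0.1,0.2,0.1,0,0.6],[-1.85,-0.15,0.4,0.3,0,1.3],[-2.8,-0.25,0.6,0.4,0,1.9],[-3.7,-0.35,0.8,0.55,0,2.6],[-4.65,-0.4,1.0,0.7,0,3.2],[-5.6,-0.5,1.2,0.8,0,3.85],[-6.5,-0.6,1.4,0.95,0,4.5],[-7.45,-0.7,1.6,1.1,0,5.1]]}}

```text
time_s: 4.28
position: [0.531, 0.1002, 0.0369]
tool_rot: [[-0.19, 0.981, 0.043], [0.96, 0.195, -0.2], [-0.205, 0.003, -0.979]]
ft_force: [0.2, 10.5, 9.2]
grip_width: 0.0336
gripper_force: 39.4
```

```bash
cat > drag.py <<'E'
from h import *
import sys
# args: pot x lo, hi y window for rim; end hob y; yaw end; n ; side of lug seen
lo,hi,ey,n,sd=map(float,sys.argv[1:6]);n=int(n)
o=env.observe();p0,R0=np.array(o["position"]),np.array(o["tool_rot"])
print(o["time_s"],p0,o["grip_width"],o["gripper_force"],o["ft_force"],o["wrist_torque"])
for cam in("scene","top"):
    P=cloud(env.get_image(cam));c,L=pot(P,(lo,hi))
    L=L[(L[:,1]-c[1])*sd>0];m=np.median(L,0)[:2];d=(m-c)*sd
    yaw=np.degrees(np.arctan2(-d[0],d[1]));print(cam,"pot",c,inhob(c),"yaw",yaw,len(L))
    if cam=="scene": C,Y=c,yaw
hy=np.degrees(np.arctan2(R0[1,1],R0[0,1]));print("hand yaw",hy)
Y=hy
c=C;Rw=lambda a:Ro.from_euler("z",a,degrees=True).as_matrix()
cc=np.array([*c,0]);end=hobpt(0,ey)
for k in range(1,n+1):
    s=k/n;ci=np.array([*(c+s*(end-c)),0]);a=s*(HY-Y)
    print(rel(ci+Rw(a)@(p0-cc),Rw(a)@R0,p0,R0))
E
python3 drag.py -0.06 .12 -.005 8 -1
```

```text
4.2833 [0.53099939 0.10017233 0.0368739 ] 0.03361778149635244 39.401596784591675 [ 0.23390328 10.52940429  9.20696246] [1.55682829 0.18367715 0.14127107]
scene pot [0.54814914 0.02036073] [0.00253285 0.07352682] yaw nan 0
top pot [0.54621472 0.01953613] [0.00051962 0.07291947] yaw nan 0
hand yaw 11.21564316963171
[-0.95, -0.03, 0.2, 0.13, -0.0, 0.6]
[-1.91, -0.06, 0.4, 0.25, -0.0, 1.2]
[-2.86, -0.08, 0.6, 0.38, -0.01, 1.8]
[-3.82, -0.11, 0.8, 0.5, -0.01, 2.41]
[-4.78, -0.14, 1.0, 0.63, -0.01, 3.01]
[-5.74, -0.17, 1.2, 0.76, -0.01, 3.61]
[-6.7, -0.2, 1.4, 0.88, -0.01, 4.21]
[-7.66, -0.23, 1.6, 1.01, -0.02, 4.81]
  return _methods._mean(a, axis=axis, dtype=dtype,
  ret = um.true_divide(
```

>>> {"op": "jog_arm", "data": {"targets": [[-0.95,0,0.2,0.1,0,0.6],[-1.9,-0.05,0.4,0.25,0,1.2],[-2.85,-0.1,0.6,0.4,0,1.8],[-3.8,-0.1,0.8,0.5,0,2.4],[-4.8,-0.15,1.0,0.6,0,3.0],[-5.75,-0.15,1.2,0.75,0,3.6],[-6.7,-0.2,1.4,0.9,0,4.2],[-7.8,-0.2,1.63,1.0,0,4.8]]}}

```text
time_s: 5.05
position: [0.5442, 0.0216, 0.0369]
tool_rot: [[-0.107, 0.994, 0.025], [0.973, 0.11, -0.203], [-0.205, 0.002, -0.979]]
ft_force: [-1.6, 10.5, 7.9]
grip_width: 0.0332
gripper_force: 39.7
```

>>> {"op": "jog_arm", "data": {"targets": [[0,0,0,0,0,0],[0,0,0,0,0,0]]}}

```text
time_s: 5.22
position: [0.5447, 0.0197, 0.0369]
tool_rot: [[-0.107, 0.994, 0.025], [0.972, 0.11, -0.207], [-0.208, 0.002, -0.978]]
ft_force: [1.6, -3.0, 4.6]
grip_width: 0.0336
gripper_force: 39.4
```

Run:
```python
from h import *
o=env.observe();p0,R0=np.array(o["position"]),np.array(o["tool_rot"])
hy=np.degrees(np.arctan2(R0[1,1],R0[0,1]));print(o["time_s"],p0,inhob(p0),hy,o["grip_width"],o["ft_force"])
out=[]
for cam in("scene","top"):
    im=env.get_image(cam);P=cloud(im)
    m=(abs(P[...,2]-.062)<.004)&(P[...,1]<-.09)&(P[...,1]>-.17)&(abs(P[...,0]-.56)<.06)
    Q=P[m];print(cam,len(Q),Q.min(0),np.median(Q,0),Q.max(0),inhob(np.median(Q,0)))
    out.append(im["frame"][120:300,200:400] if cam=="top" else im["frame"][110:290,190:390])
cv2.imwrite("pics/c.png",cv2.resize(np.hstack(out),(800,360))[...,::-1])
```

```text
5.2167 [0.5446715  0.01968404 0.03693794] [-0.00099804  0.07323584] 6.293848585176979 0.03358176291602284 [ 1.60542021 -2.99764883  4.62269968]
scene 198 [ 0.53310128 -0.15889238  0.05818559] [ 0.56246044 -0.13859461  0.061477  ] [ 0.60436862 -0.09269166  0.06586993] [-0.00068513 -0.08603903]
top 287 [ 0.53603635 -0.15874114  0.05805526] [ 0.55986367 -0.13826261  0.06186544] [ 0.59827564 -0.09212728  0.06577304] [-0.00322978 -0.08542407]
```

View pics/c.png

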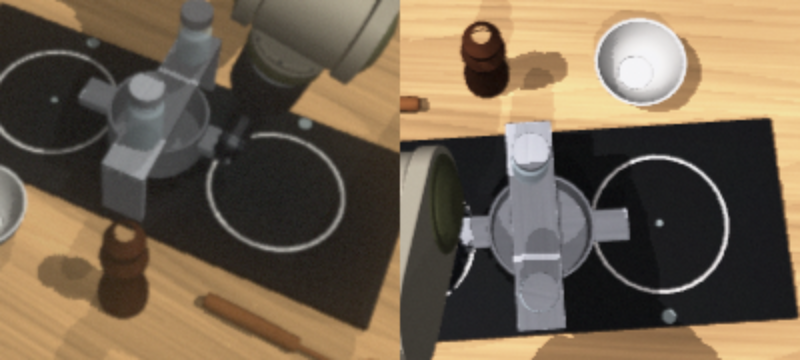

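Pot stands under the bridge (lug end at about (615,224) in the right view, jars in place). Releasing, backing off upward, then going over.

>>> {"op": "jog_arm", "data": {"targets": [[0,0,0,0,0,0],[0,0,0,0,0,0],[0,0,0,0,0,0],[0,0,0,0,0,0],[0,0,-1,0,0,0],[0,0,-4,0,0,0],[0,0,-8,0,0,0],[0,0,-12,0,0,0]], "hand": 1}}

```text
time_s: 5.98
position: [0.5401, 0.0455, 0.1549]
tool_rot: [[-0.108, 0.994, 0.02], [0.972, 0.11, -0.205], [-0.206, -0.002, -0.978]]
ft_force: [1.1, -0.9, 0.4]
grip_width: 0.0858
gripper_force: 0.0
```

Run:
```python
from h import *
o=env.observe();print(o["time_s"],o["position"],o["grip_width"],o["q"])
P=cloud(env.get_image("top"))
def lug(P,s):
    m=(abs(P[...,2]-.062)<.004);Q=P[m];h=(Q[:,:2]-HC)@np.stack([dirs(HY)[0][:2],dirs(HY)[1][:2]],1)
    k=(abs(h[:,0])<.05)&(h[:,1]*s>.062)&(h[:,1]*s<.12);return h[k]
A,B=lug(P,1),lug(P,-1)
for h in(A,B):print(len(h),np.median(h,0),h.min(0),h.max(0),(h[:,0].min()+h[:,0].max())/2)
c=hobpt(0,-.0065)
mid=pose(hobpt(0,0),HY,1,up=0.23,r=0.085); print(rel(*mid))
print(rel(*pose(c,HY,-1,up=0.22)))
```

```text
5.9833 [0.54014747 0.04554768 0.15486253] 0.08575809115424902 [ -1.53451675  24.12148667  80.9523568  -12.31517857  73.76719091
  -4.52430618]
209 [-0.00161954  0.07615603] [-0.01929772  0.06202645] [0.01665077 0.09148578] -0.0013234756903019035
282 [-0.00363394 -0.08609621] [-0.02118016 -0.10599536] [ 0.01483912 -0.06238793] -0.003170517262446288
[-4.01, 0.04, -9.59, 0.68, 0.02, -0.05]
[-20.29, 0.0, -5.1, 0.68, 24.02, 0.09]
```

>>> {"op": "jog_arm", "data": {"targets": [[-0.8,0,-3.6,0,0,0],[-1.5,0,-7.2,0,0,0],[-2.3,0,-10.8,0,0,0],[-6,0,-10,0,4,0],[-10,0,-8.5,0,9,0],[-14,0,-7,0,15,0],[-17.5,0,-6,0.4,20,0],[-20.3,0,-5.1,0.7,24,0]]}}

```text
time_s: 6.7
position: [0.5613, -0.145, 0.2456]
tool_rot: [[-0.104, 0.994, -0.034], [0.972, 0.109, 0.21], [0.212, -0.011, -0.977]]
ft_force: [0.7, 0.5, 0.2]
grip_width: 0.0856
gripper_force: 0.0
```

Run:
```python
from h import *
c=hobpt(-.002,-.0073);print(env.observe()["position"])
print(rel(*pose(c,5.7,-1,up=0.08,out=.01)));print(rel(*pose(c,5.7,-1,up=0.03)));print(rel(*pose(c,5.7,-1)))
```

```text
[ 0.56131024 -0.14504007  0.24561625]
[-3.35, 0.1, 12.59, -0.74, -0.26, 0.39]
[-3.44, 0.17, 17.69, -0.74, -0.26, 0.39]
[-4.08, 0.2, 20.62, -0.74, -0.26, 0.39]
```

>>> {"op": "jog_arm", "data": {"targets": [[-1.1,0,4.1,0,0,0],[-2.2,0,8.2,-0.4,-0.1,0.2],[-3.3,0.1,12,-0.7,-0.3,0.4],[-3.4,0.1,15,-0.7,-0.3,0.4],[-3.4,0.1,15,-0.7,-0.3,0.4],[-3.4,0.1,15,-0.7,-0.3,0.4]]}}

```text
time_s: 7.2
position: [0.5608, -0.1436, 0.0916]
tool_rot: [[-0.098, 0.995, -0.024], [0.974, 0.101, 0.203], [0.205, -0.003, -0.979]]
ft_force: [0.1, -1.1, 1.2]
grip_width: 0.0849
gripper_force: 0.0
```

Run:
```python
from h import *
c=hobpt(-.002,-.0073);print(env.observe()["position"],env.observe()["ft_force"])
print(rel(*pose(c,5.7,-1,up=0.03)));print(rel(*pose(c,5.7,-1)))
```

```text
[ 0.56081208 -0.1435652   0.09163969] [ 0.09848109 -1.08400014  1.19662532]
[-0.3, 0.01, 2.62, -0.21, 0.19, 0.07]
[-0.91, 0.02, 5.55, -0.21, 0.19, 0.07]
```

>>> {"op": "jog_arm", "data": {"targets": [[-0.3,0,1.5,0,0,0],[-0.5,0,3,0,0,0],[-0.7,0,4.5,0,0,0],[-0.9,0,5.5,-0.2,0.2,0],[-0.9,0,5.5,-0.2,0.2,0],[-0.9,0,5.5,-0.2,0.2,0]]}}

```text
time_s: 7.7
position: [0.5614, -0.142, 0.0372]
tool_rot: [[-0.099, 0.995, -0.018], [0.974, 0.1, 0.205], [0.206, 0.003, -0.979]]
ft_force: [0.3, -0.6, -0.2]
grip_width: 0.0856
gripper_force: 0.0
```

>>> {"op": "jog_arm", "data": {"targets": [[0,0,0,0,0,0],[0,0,0,0,0,0],[0,0,0,0,0,0],[0,0,0,0,0,0],[0,0,0,0,0,0],[0,0,0,0,0,0],[0,0,0,0,0,0],[0,0,0,0,0,0]], "hand": 0, "newtons": 40}}

```text
time_s: 8.37
position: [0.5607, -0.1417, 0.0365]
tool_rot: [[-0.098, 0.995, -0.019], [0.973, 0.1, 0.206], [0.206, 0.002, -0.978]]
ft_force: [-2.4, -0.3, 5.3]
grip_width: 0.0335
gripper_force: 39.2
```

Run:
```python
from h import *
o=env.observe();p0,R0=np.array(o["position"]),np.array(o["tool_rot"])
print(o["time_s"],p0,o["grip_width"],o["gripper_force"],o["ft_force"])
# pot assumed centred at hob (-.002,-.0073): drag to (0,-.15)
d=np.array([*(hobpt(0,-.15)-hobpt(-.002,-.0073)),0])
for k in range(1,17): print(rel(p0+d*k/16,R0,p0,R0)[:3])
im=env.get_image("top");P=cloud(im);h=P.copy()
c,L=pot(P,(-.2,.05));print(c,inhob(c))
cv2.imwrite("pics/d.png",cv2.resize(im["frame"][140:320,190:400],None,fx=3,fy=3)[...,::-1])
```

```text
8.3667 [ 0.56068102 -0.14171604  0.03647652] 0.03350967264954831 39.210087060928345 [-2.36437306 -0.29890638  5.27748557]
[-0.87, 0.02, -0.18]
[-1.75, 0.04, -0.37]
[-2.62, 0.06, -0.55]
[-3.49, 0.08, -0.74]
[-4.36, 0.11, -0.92]
[-5.24, 0.13, -1.1]
[-6.11, 0.15, -1.29]
[-6.98, 0.17, -1.47]
[-7.85, 0.19, -1.66]
[-8.73, 0.21, -1.84]
[-9.6, 0.23, -2.02]
[-10.47, 0.25, -2.21]
[-11.34, 0.27, -2.39]
[-12.22, 0.29, -2.58]
[-13.09, 0.32, -2.76]
[-13.96, 0.34, -2.94]
[ 0.55228113 -0.06055177] [-0.00223899 -0.00735047]
```

View pics/d.png

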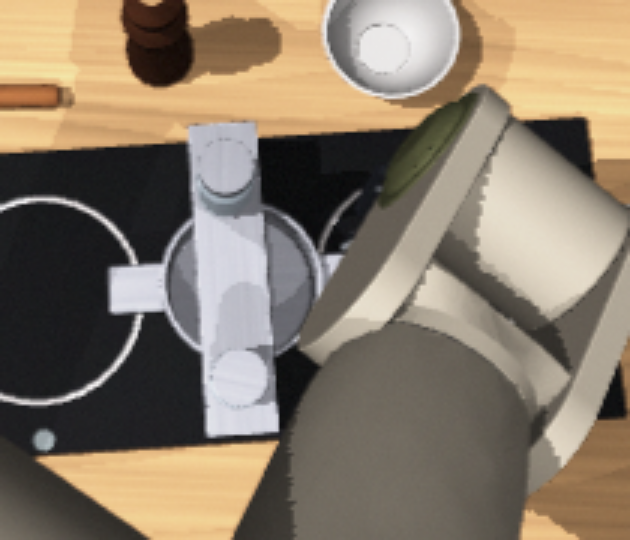

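Gripped at 33.5 mm, the same as on the first lug. The pot is still under the bridge (centre at about (240,290)) and the jars are in place. Drawing it home.

>>> {"op": "jog_arm", "data": {"targets": [[-0.85,0,-0.18,0,0,0],[-1.75,0.05,-0.37,0,0,0],[-2.6,0.05,-0.55,0,0,0],[-3.5,0.1,-0.74,0,0,0],[-4.35,0.1,-0.92,0,0,0],[-5.25,0.15,-1.1,0,0,0],[-6.1,0.15,-1.29,0,0,0],[-7.0,0.2,-1.47,0,0,0]]}}

```text
time_s: 9.08
position: [0.5693, -0.2108, 0.0358]
tool_rot: [[-0.099, 0.995, -0.021], [0.972, 0.101, 0.21], [0.211, 0.0, -0.977]]
ft_force: [-2.0, 7.8, 3.3]
grip_width: 0.0337
gripper_force: 40.2
```

>>> {"op": "jog_arm", "data": {"targets": [[-0.85,0,-0.18,0,0,0],[-1.75,0.05,-0.37,0,0,0],[-2.6,0.05,-0.55,0,0,0],[-3.5,0.1,-0.74,0,0,0],[-4.35,0.1,-0.92,0,0,0],[-5.25,0.15,-1.1,0,0,0],[-6.1,0.15,-1.29,0,0,0],[-6.1,0.15,-1.29,0,0,0]]}}

```text
time_s: 9.75
position: [0.5774, -0.2744, 0.0359]
tool_rot: [[-0.098, 0.995, -0.02], [0.973, 0.1, 0.208], [0.209, 0.001, -0.978]]
ft_force: [-1.5, 3.1, 7.8]
grip_width: 0.0335
gripper_force: 40.9
```

Run:
```python
from h import *
o=env.observe();print(o["time_s"],o["position"],o["grip_width"],o["ft_force"])
R0=np.array(o["tool_rot"])
for cam in("top","scene"):
    im=env.get_image(cam);P=cloud(im);c,L=pot(P,(-.3,-.1));d=hobpt(0,-.15)-c;print(cam,c,inhob(c),"remaining tool cm",R0.T@[*d*100,0])
```

```text
9.75 [ 0.57743428 -0.27435587  0.03590305] 0.033493281470577105 [-1.52443162  3.11174997  7.78707179]
top [ 0.56914696 -0.19316414] [-2.71412712e-05 -1.41012746e-01] remaining tool cm [-0.87883834  0.01186008 -0.18766244]
scene [ 0.57080501 -0.19395912] [ 0.00153366 -0.14198487] remaining tool cm [-0.78528687 -0.14520066 -0.16788512]
```

>>> {"op": "jog_arm", "data": {"targets": [[-0.4,0,-0.08,0,0,0],[-0.8,-0.05,-0.17,0,0,0],[-0.8,-0.05,-0.17,0,0,0],[-0.8,-0.05,-0.17,0,0,0]]}}

```text
time_s: 10.18
position: [0.5777, -0.2812, 0.0361]
tool_rot: [[-0.099, 0.995, -0.02], [0.973, 0.101, 0.208], [0.209, 0.001, -0.978]]
ft_force: [-0.7, 6.0, 6.2]
grip_width: 0.0334
gripper_force: 40.5
```

>>> {"op": "jog_arm", "data": {"targets": [[0,0,0,0,0,0],[0,0,0,0,0,0],[0,0,0,0,0,0],[0,0,0,0,0,0],[0,0,-1,0,0,0],[0,0,-4,0,0,0],[0,0,-8,0,0,0],[0,0,-12,0,0,0]], "hand": 1}}

```text
time_s: 10.85
position: [0.5797, -0.3074, 0.1548]
tool_rot: [[-0.098, 0.995, -0.02], [0.973, 0.1, 0.207], [0.208, 0.0, -0.978]]
ft_force: [0.9, -0.2, -0.2]
grip_width: 0.0853
gripper_force: 0.0
```

>>> {"op": "jog_arm", "data": {"targets": [[0,0,-4,0,0,0],[0,0,-8,0,0,0],[0,0,-8,0,0,0],[0,0,-8,0,0,0]]}}

```text
time_s: 11.18
position: [0.582, -0.3248, 0.2342]
tool_rot: [[-0.098, 0.995, -0.015], [0.974, 0.099, 0.202], [0.203, 0.005, -0.979]]
ft_force: [0.3, -0.5, -1.1]
grip_width: 0.0855
gripper_force: 0.0
```

Run:
```python
from h import *
o=env.observe();print(o["time_s"],o["position"],o["grip_width"],o["ft_force"])
f=[]
for cam in("top","scene"):
    im=env.get_image(cam);P=cloud(im);c,L=pot(P,(-.3,-.1));print(cam,c,inhob(c),np.hypot(*(c-hobpt(0,-.15))));f.append(im["frame"])
    for r in env.regions_of(cam,"jar_a")[:2]: print(np.nanmedian(P[r["pixels"]],0))
cv2.imwrite("pics/e.png",cv2.resize(np.hstack(f),(800,300),interpolation=cv2.INTER_AREA)[...,::-1])
```

```text
11.1833 [ 0.58196953 -0.32479243  0.2341732 ] 0.08550308401413742 [ 0.33908511 -0.50826278 -1.09788725]
top [ 0.56956756 -0.19922506] [-0.00027417 -0.14708322] 0.002929641758543649
[ 0.60629713 -0.04454227  0.19291493]
[ 0.48867939 -0.06094402  0.17863627]
scene [ 0.5708956  -0.19965066] [ 0.00099914 -0.14765198] 0.0025517613995789208
[ 0.62513646 -0.04054584  0.16666942]
[ 0.49391995 -0.05556694  0.15330521]
```

View pics/e.png

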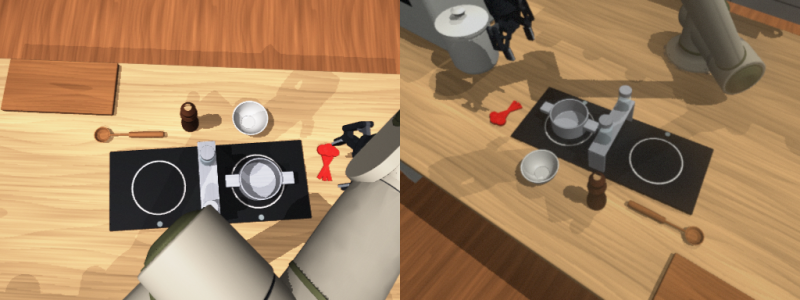

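The pot sits inside the right ring at about (260,180) in the top view, 3 mm off centre. The hand is clear, and the jars, spoons, bowl and mill haven't moved. Handing in.

```bash
python3 -c "
from rig import env
print(env.close_job())"
```

```text
the job is handed in; nothing more can be done
None
```

The casserole was slid under the bridge and now stands released in the other ring, measured about 3 mm from its centre, with the jars and everything else where they were; the job is handed in (last clock reading 11.2 s), but no verdict came back.

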